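Zero the filter dial and bayonet the filter cap home

TASK

The compressed-air filter on the bench has been cleaned and goes back into service. First turn the pointer knob of its pressure-drop dial back anticlockwise to the zero stop; then pick up the filter cap by its grip bar, lower it into the collar with its two lugs through the two notches, press it down against the spring and turn it a quarter turn clockwise to its stop. Finish while still gripping the cap and pressing it down, flange flush on the collar, so that the seal beds: do not let go, and leave the other things on the bench where they are.

Things in the scene. Friction and masses are not known exactly. Their poses are not given: they have to be found in the camera images.
- filter_housing: grey block fixed to the bench, 110 x 230 mm (foot 124 x 244), its top 52 mm above the bench; origin in the middle of its underside, x across its short side, y along its length, z up. Bayonet collar on its -y half, dial with pointer knob on its +y half, 118 mm apart; a brass hose port sticks out 24 mm at either end.
- socket (a point): centre of the collar's top face, 60 mm above the bench; axes as the housing's. Metal ring of 84 mm outside diameter, 45 mm bore, two notches 13 mm wide along +x and -x, reaching 29 mm from the centre. Once down through the notches the lugs turn about 85 degrees clockwise (from above) to a solid stop; anticlockwise is blocked. The flange must be within 3 mm of the collar to turn.
- plunger (a joint): travel (m) of the spring plunger (34 mm disc) in the socket, straight down: 0 when free, its face then 22 mm below the collar's top; 0.006 with the cap turned and let go (it rises 6 mm); 0.012 with the cap's flange flush on the collar. The spring pushes up with 3.5 N at 0 and 12 N at 0.012.
- pointer_knob (a joint): angle (rad) of the pointer knob on the dial: 0 at the zero stop (beside a small steel pin), growing clockwise seen from above, up to 2.4; it starts between 0.7 and 1.3. Stays where it is left (friction 0.03 Nm).
- knob_grip (a point): on the knob's vertical axis, 83 mm above the bench, at the height to grip. Black bar 44 mm long, 12 mm wide, from 62 to 90 mm above the bench, on a 38 mm disc (top at 63 mm) on the dial; x runs along the bar towards the steel pointer tip, z up. At zero its x is parallel to the housing's x.
- filter_cap: loose metal cap, 0.15 to 0.3 kg, 70 mm high, standing on its nose; origin at the centre of the nose's underside, z up. 40 mm plug, chamfered nose; two lugs 8 mm wide, 14 to 22 mm above the origin, along +x and -x to 27 mm from the axis; 66 mm flange from 34 to 40 mm; black grip bar along x, 52 x 18 mm, from 40 to 70 mm. Half a turn about z gives the same shape.
- faceplate: bystander: grey metal lathe faceplate, 76 mm across, 28 mm high; origin under its centre
- caster_wheel: bystander: small caster wheel lying flat, 43 mm across, 18 mm high; origin under its centre
- finial: bystander: turned wooden finial standing upright, 38 mm across, 81 mm high; origin under its centre
There are look-alikes about, which are no part of the job. Several things have the shape of the filter_cap; the one meant has the colours described above.

How it is judged:
By the outcome, as a careful person would: the job done as asked, in the order asked, and still so for the second after the job is handed in, while the arm keeps its last pose, push and grip.
It also fails if it takes over 61 s, if anything falls off the work surface, if the arm or the gripper's body presses on something with over 40 N, if the wrist force passes 120 N, or if a joint passes its speed limit or range.

ROBOT

A 6-joint arm with a two-finger parallel gripper is mounted at the origin on a cart in front of the work surface, level with it; the furniture and walls round the work are solid. World frame = base frame: x ahead of the robot, y to its left, z up, the work surface at z = 0. Lengths are in m, angles in rad, forces in N, time in s.
With the tool pointing down it reaches from about 0.25 to 0.775 m from the base axis. Payload 4 kg.
Tool frame: the origin (TCP) lies between the finger pads; the fingertips stand 14 mm ahead of it and the grasp point (between the pads) lies 5 mm behind it (nose_length is the distance from the TCP to the fingertips, in m); z points along the fingers, y is the line along which they close (so a half turn about z gives the same grasp; the last joint's range is limited). The gripper opens to 94 mm and grips with 3 to 60 N. Pads are 16 mm wide; open, the fingers measure 119 mm over their backs; the gripper's body (75 mm by 177 mm) begins 78 mm behind the grasp point.
Start: joints at [-1.369, 0.087, 1.371, -0, 1.684, -0.103], TCP at [0.165, -0.525, 0.22] pointing down, gripper open.
Joint ranges: [-3.1, 3.1], [-0.76, 2.03], [0.27, 2.55], [-1.08, 4.22], [0.17, 2.65], [-2.57, 2.57]. Speed limits (rad/s): [2.79, 2.79, 3.14, 3.14, 3.14, 3.14].

INTERFACE

Orientations are given as [roll, pitch, yaw] about the fixed x, y, z axes, in that order (R = Rz(yaw) Ry(pitch) Rx(roll)).
In Python, from bench import * gives the robot as it stands.
- The arm moves only by the tool move_arm, never from a script. Its argument "steps" is one flat list of numbers, 7 for each row, row after row: the turn, a rotation vector about the world's x, y, z in rad, then the shift along the world's x, y, z in m, then the opening, from 0 (shut) to 1 (fully open). A call has 1 to 12 rows; each row is the pose to reach, as a shift and turn from the pose commanded when the call began; what a row does not reach only later rows make up. A row lasts 1/10 s, in which the tool goes at most 50 mm and 8.59 degrees, less where a joint would pass 70% of its speed; a pose out of reach is approached as far as the arm can. A call with a gripper value outside its range is refused whole. The fingers move at their own pace and stop on an object; the grip force is fixed at half the most. Time passes only in rows, so rows that repeat a pose let the fingers close. It gives the time, the measured TCP pose, the force, the opening and the grip force at its end, in the units of the state.
- get_obs(): the state, without advancing time (a new reading comes with each control period).
- snapshot(name): name is "scene" or "top" or "wrist"; returns (picture, depth): 420x560x3 uint8, red, green, blue; 420x560 float32, m along the optical axis (not along the pixel's ray), 0 where there is no reading.
- camera_model(name): a dict with "fx", "fy", "cx", "cy" (pixels), "rvec" (rotation vector, rad) and "tvec" (3), from world to camera coordinates, as OpenCV has them. Camera axes: x right, y down, z forward; pixel columns grow to the right and rows downward; lengths in m; the calibration is good to about 2 mm. The wrist camera is an equidistant fisheye: a pixel r from the principal point sees the ray r / f radians off the axis. A picture is of the moment at which its call begins: read the wrist's pose just before it. camera_model takes no time and is no camera call; for the wrist camera it gives the pose at the moment of the call.
- close_job(): hands the job in; it is judged then, once.
Trained networks look in the newest picture that a camera, given by its name, has taken for a name from the list of things; names that differ only in an ending like _2 or _b are one class to them, and where a whole thing is asked for, a point or a joint stands for the part that bears it (a point fixed in the world has none). Each returns a list of dicts, best first, with "score" (0 to 1); they miss things now and then, are a little off and sometimes report something else, mostly with a low value. They report only what shows in the picture. A call takes as long as a camera call. They do not tell look-alikes from the thing itself.
- silhouettes(camera, target): "pixels" (420x560 bool, what is visible of it) and "uv" ([column, row] in pixels, amid what is visible of it).
- spot_point(camera, target): "uv" ([column, row] in pixels: a listed point, or the origin of a listed thing).
The state is a dict: "time": time; "joint_positions": joint angles; "qvel": joint speeds; "joint_torque": joint torques, N m; "tool_pos": TCP position; "ee_rot": TCP orientation; "wrist_force": force on the tool from outside, world axes, zero at the start; "wrist_torque": the same for the moment, N m; "width": finger opening in m; "finger_force": force on a finger pad.
Only numpy, scipy, OpenCV 4.12 (cv2) and the standard library are available. Lean on these libraries where they do the work, as an engineer would, in place of code of your own. Each camera call takes 0.05 s, during which the arm holds its last target. There are 200 camera calls.

## Working session

There is one attempt and no reset: what is moved stays moved. The work goes in short steps, Python scripts to look and compute and a tool call to move; the robot and the scene stay as the last step left them, time stands still between calls to the robot, and variables do not carry over. Pictures are saved under pics/ and viewed, at most 10 in all, crops included, and the job is handed in when it is done.

Besides the shell and the picture viewer there is one more tool, called after ">>>" as name(argument=value, ...) on one line, values as JSON. move_arm: Moves the arm, as the interface text tells. Its arguments: {"type":"object","properties":{"steps":{"type":"array"}},"required":["steps"]}

```bash
ls; mkdir -p pics; cat > h.py <<'E'
from bench import *
import numpy as np, cv2
def cam(n):
    m=camera_model(n); R=cv2.Rodrigues(np.array(m["rvec"],float))[0]; return m,R,np.array(m["tvec"],float)
def ray(n,uv):
    m,R,t=cam(n); x=(uv[0]-m["cx"])/m["fx"]; y=(uv[1]-m["cy"])/m["fy"]
    if n=="wrist":
        r=np.hypot(x,y); s=np.sin(r)/max(r,1e-9); d=np.array([x*s,y*s,np.cos(r)])
    else: d=np.array([x,y,1.])
    return -R.T@t, R.T@d
def at_z(n,uv,z):
    o,d=ray(n,uv); return o+d*(z-o[2])/d[2]
def cloud(n,D):
    m,R,t=cam(n); v,u=np.indices(D.shape); x=(u-m["cx"])/m["fx"]; y=(v-m["cy"])/m["fy"]
    if n=="wrist":
        r=np.hypot(x,y); k=np.tan(np.minimum(r,1.5))/np.maximum(r,1e-9); x=x*k;y=y*k
    P=np.stack([x*D,y*D,D],-1); return (P-t)@R
E
python3 - <<'E'
from h import *
np.set_printoptions(precision=4,suppress=True)
print(get_obs())
for c in("scene","top"):
    p,d=snapshot(c); cv2.imwrite(f"pics/{c}0.png",cv2.cvtColor(p,cv2.COLOR_RGB2BGR)); np.save(f"{c}0.npy",d)
    m,R,t=cam(c); print(c,m["fx"],-R.T@t)
    for n in("filter_housing","filter_cap","pointer_knob","faceplate","caster_wheel","finial"):
        for s in silhouettes(c,n):
            P=cloud(c,d)[s["pixels"]&(d>0)]
            print(c,n,round(s["score"],2),np.round(s["uv"]),s["pixels"].sum(),np.median(P,0) if len(P) else 0, P[:,2].max() if len(P) else 0)
    for n in("socket","knob_grip"):
        for s in spot_point(c,n): print(c,n,round(s["score"],2),np.round(s["uv"],1), at_z(c,s["uv"],.06 if n=="socket" else .083))
print(get_obs()["time"])
E
```

```text
pics
{'time': 0.0, 'joint_positions': array([-1.3691,  0.088 ,  1.3723,  0.    ,  1.6836, -0.1031]), 'qvel': array([ 0.0014,  0.0001, -0.0005,  0.0001,  0.0015,  0.0016]), 'joint_torque': array([ -0.0012, -34.0183, -30.243 ,   0.0716,   0.0329,  -0.0002]), 'tool_pos': array([ 0.165 , -0.5241,  0.2183]), 'ee_rot': array([-3.1394, -0.0002,  0.3048]), 'wrist_force': array([-1.1189,  0.6599, -0.561 ]), 'wrist_torque': array([-0.0162,  0.0028,  0.0396]), 'finger_force': 0.0, 'width': 0.09390121503978677}
scene 460.46295013195567 [-0.0604  0.6068  0.9426]
scene filter_housing 0.85 [218. 264.] 4458 [0.5673 0.1674 0.0519] 0.09420152948639103
scene filter_cap 0.94 [288. 196.] 425 [ 0.6104 -0.1328  0.0425] 0.07514650477856472
scene filter_cap 0.86 [304. 226.] 446 [ 0.505 -0.072  0.043] 0.0750116305107261
scene filter_cap 0.66 [291. 264.] 491 [0.4272 0.0466 0.0439] 0.075372813015513
scene pointer_knob 0.58 [203. 263.] 213 [0.5896 0.2095 0.0764] 0.09420152948639103
scene faceplate 0.95 [161. 253.] 463 [0.7257 0.2358 0.009 ] 0.03477263000312021
scene caster_wheel 0.72 [220. 260.] 4390 [0.5663 0.1
[... 586 characters left out ...]
 filter_cap 0.78 [244. 273.] 498 [0.4341 0.0338 0.0407] 0.07507017253812895
top filter_cap 0.57 [288. 248.] 497 [ 0.5094 -0.0806  0.0405] 0.07682696350781838
top filter_cap 0.56 [312. 207.] 506 [ 0.6144 -0.1404  0.0404] 0.0738135948972671
top filter_cap 0.56 [418. 292.] 495 [ 0.3959 -0.4142  0.0414] 0.07359559627329351
top pointer_knob 0.47 [180. 209.] 192 [0.5924 0.2039 0.0746] 0.09409558005119645
top faceplate 0.68 [179. 160.] 486 [0.7316 0.2274 0.0075] 0.034333587529194506
top caster_wheel 0.62 [285. 284.] 210 [ 0.4117 -0.0696  0.0136] 0.021212987392877195
top finial 0.77 [237. 146.] 192 [0.7628 0.0639 0.0699] 0.08482674845148365
top knob_grip 0.48 [176.1 208.2] [0.5975 0.208  0.083 ]
0.9
```

```bash
python3 -c "
import cv2,numpy as np
a=cv2.imread('pics/top0.png')[120:320,140:440]; cv2.imwrite('pics/topc.png',cv2.resize(a,None,fx=2.6,fy=2.6,interpolation=2))
a=cv2.imread('pics/scene0.png')[170:300,140:410]; cv2.imwrite('pics/scenec.png',cv2.resize(a,None,fx=2.9,fy=2.9,interpolation=2))"
```

```text
(no output)
```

View pics/topc.png

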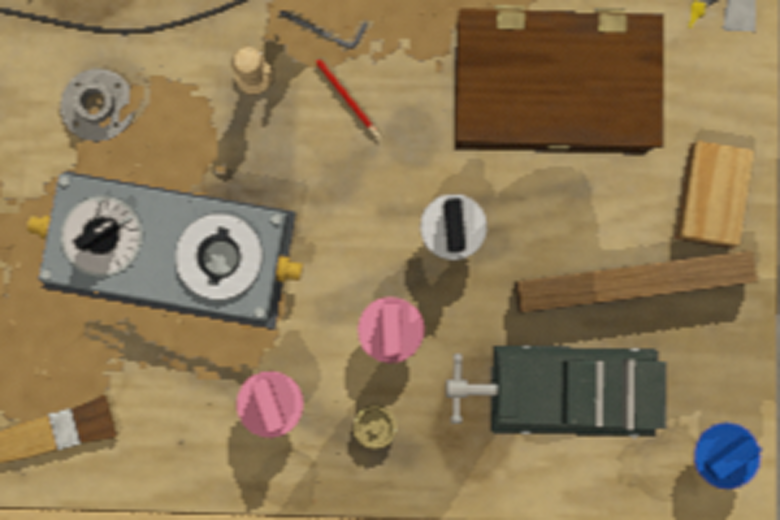

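View pics/scenec.png

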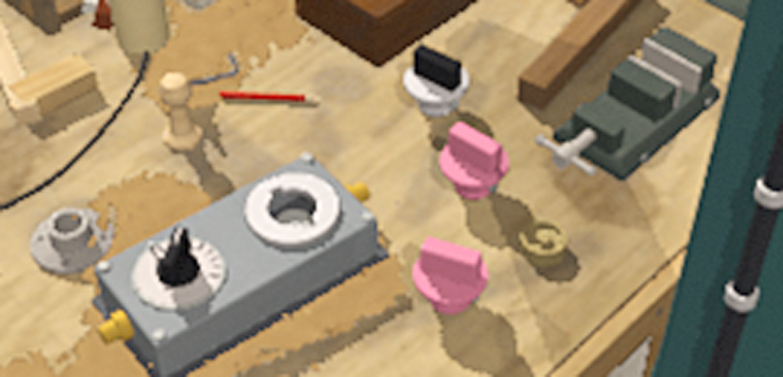

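The cap meant is the white one with the black bar at top-crop pixel (454,225), and the pink and blue ones are look-alikes. The collar is at (219,256) and the dial at (100,236). Next I'll measure poses from depth.

```bash
cat > fit.py <<'E'
from h import *
np.set_printoptions(precision=4,suppress=True)
def rect(P):
    (c,s,a)=cv2.minAreaRect((P[:,:2]*1000).astype(np.float32)); 
    b=cv2.boxPoints((c,s,a)); e1=b[1]-b[0]; e2=b[2]-b[1]; e=e1 if np.linalg.norm(e1)>np.linalg.norm(e2) else e2
    return np.array(c)/1000,sorted(s),np.degrees(np.arctan2(e[1],e[0]))%180
def near(P,c,r,z0,z1):
    m=(np.hypot(P[...,0]-c[0],P[...,1]-c[1])<r)&(P[...,2]>z0)&(P[...,2]<z1); return P[m]
def fits(n,d):
    P=cloud(n,d)
    for nm,c,r,z0,z1 in (("capbar",(.614,-.138),.05,.06,.085),("capfl",(.614,-.138),.05,.03,.047),("knob",(.594,.205),.035,.082,.1),("collar",(.578,.092),.055,.057,.07),("top",(.583,.145),.15,.046,.057),("bench",(.5,0.1),.05,-.02,.02)):
        Q=near(P,c,r,z0,z1)
        if len(Q)>8: print(n,nm,len(Q),*rect(Q),"mean",Q.mean(0))
E
python3 - <<'E'
from fit import *
for n in("top","scene"): fits(n,np.load(n+"0.npy"))
E
```

```text
top capbar 150 [ 0.6147 -0.1417] [17.922687530517578, 51.88507843017578] 6.7540827 mean [ 0.6146 -0.1414  0.0686]
top capfl 336 [ 0.6145 -0.1407] [62.85786056518555, 63.106605529785156] 2.2186522 mean [ 0.6134 -0.1407  0.0389]
top knob 88 [0.5943 0.2062] [12.209649085998535, 42.73175811767578] 124.36139 mean [0.5943 0.206  0.0889]
top collar 472 [0.5779 0.0918] [82.7751693725586, 85.88865661621094] 56.952797 mean [0.5767 0.09   0.0598]
top top 2655 [0.5856 0.147 ] [109.78642272949219, 229.5880126953125] 81.63842 mean [0.5862 0.1542 0.0518]
top bench 815 [0.4866 0.1021] [72.61302947998047, 99.1700439453125] 81.62067 mean [0.492  0.1007 0.002 ]
scene capbar 111 [ 0.6147 -0.1392] [20.700586318969727, 51.12043380737305] 6.199536 mean [ 0.613  -0.1376  0.0685]
scene capfl 168 [ 0.6116 -0.1336] [52.5965690612793, 62.506839752197266] 39.99138 mean [ 0.6098 -0.1279  0.0411]
scene knob 86 [0.5959 0.2083] [12.488876342773438, 42.96928405761719] 122.89499 mean [0.5939 0.2095 0.0892]
scene collar 438 [0.5775 0.0911] [83.10999298095703, 85.513916015625] 11.302349 mean [0.5771 0.0935 0.0606]
scene top 2055 [0.5872 0.1494] [113.7615966796875, 230.1507568359375] 80.74163 mean [0.5818 0.1656 0.0528]
scene bench 836 [0.4895 0.1014] [77.87504577636719, 98.42050170898438] 81.98147 mean [0.4962 0.1012 0.0042]
```

```bash
python3 - <<'E'
from fit import *
P=cloud("top",np.load("top0.npy"))
for y in np.arange(-.7,.4,.1):
    print(round(y,1),[round(float(Q[:,2].max()),2) if len(Q:=P[(abs(P[...,0]-x)<.05)&(abs(P[...,1]-y)<.05)]) else None for x in np.arange(.15,1,.1)])
E
```

```text
-0.7 [-0.84, None, None, None, None, None, None, None, None]
-0.6 [0.35, 0.35, None, None, None, None, None, None, None]
-0.5 [0.34, 0.32, 0.04, 0.01, 0.01, 0.01, 0.01, 0.04, 0.04]
-0.4 [-0.84, -0.01, 0.07, 0.07, 0.04, 0.03, 0.03, 0.06, 0.1]
-0.3 [-0.85, -0.01, 0.01, 0.07, 0.04, 0.08, 0.08, 0.08, 0.1]
-0.2 [0.0, None, 0.01, 0.06, 0.07, 0.08, 0.08, 0.08, 0.15]
-0.1 [0.01, None, 0.02, 0.08, 1.27, 0.08, 0.08, 0.08, 0.16]
-0.0 [0.37, 0.46, 0.01, 0.08, 0.06, 0.06, 0.01, 0.11, 0.16]
0.1 [0.41, 0.42, 0.01, 0.07, 0.07, 0.06, 0.08, 0.03, 0.15]
0.2 [0.01, -0.01, 0.02, 0.03, 0.09, 0.09, 0.03, 0.03, 0.08]
0.3 [-0.85, -0.01, 0.02, 0.02, 0.06, 0.05, 0.02, 0.01, 0.03]
```

>>> move_arm(steps=[0,0,0.14,0.02,0.03,0.02,1,0,0,0.29,0.045,0.075,0.02,1,0,0,0.44,0.07,0.12,0.02,1,0,0,0.59,0.095,0.16,0.02,1,0,0,0.74,0.12,0.205,0.02,1,0,0,0.89,0.145,0.25,0.02,1,0,0,1.04,0.17,0.29,0.02,1,0,0,1.19,0.195,0.335,0.02,1,0,0,1.34,0.22,0.375,0.02,1,0,0,1.49,0.245,0.42,0.02,1,0,0,1.64,0.27,0.46,0.02,1,0,0,1.78,0.295,0.505,0.02,1])

```text
time: 2.1
tool_pos: [0.4601, -0.0191, 0.2398]
ee_rot: [3.141, 0.001, 2.091]
wrist_force: [0.2, -0.1, 0.4]
width: 0.094
finger_force: 0.0
```

>>> move_arm(steps=[0,0,0.08,0.025,0.04,0,1,0,0,0.08,0.05,0.08,0,1,0,0,0.08,0.075,0.12,0,1,0,0,0.08,0.1,0.16,0,1,0,0,0.08,0.12,0.195,-0.02,1,0,0,0.08,0.134,0.2255,-0.04,1,0,0,0.08,0.134,0.2255,-0.04,1,0,0,0.08,0.134,0.2255,-0.04,1])

```text
time: 2.9
tool_pos: [0.5929, 0.2048, 0.1983]
ee_rot: [-3.139, -0.0, 2.166]
wrist_force: [1.3, 0.1, 1.2]
width: 0.0942
finger_force: 0.0
```

```bash
python3 - <<'E'
from fit import *
o=get_obs(); print(o["tool_pos"],o["ee_rot"],o["joint_positions"],o["wrist_force"])
m,R,t=cam("wrist"); print(m["fx"],-R.T@t,R[2])
p,d=snapshot("wrist"); cv2.imwrite("pics/w1.png",cv2.cvtColor(p,cv2.COLOR_RGB2BGR)); np.save("w1.npy",d)
fits("wrist",d)
for n in("socket","knob_grip"):
    for s in spot_point("wrist",n): print(n,round(s["score"],2),s["uv"],at_z("wrist",s["uv"],.06 if n=="socket" else .083))
E
```

```text
[0.5929 0.2048 0.1983] [-3.1389 -0.0004  2.166 ] [ 0.2425  0.2667  1.2052 -0.0005  1.6724 -0.3528] [1.344  0.0642 1.1789]
325.19226210127806 [0.5461 0.2742 0.3643] [ 0.1566 -0.2363 -0.959 ]
wrist capbar 32 [ 0.6052 -0.1334] [3.640902280807495, 20.282804489135742] 6.1636515 mean [ 0.6024 -0.1333  0.0628]
wrist capfl 443 [ 0.6207 -0.1224] [30.390213012695312, 57.90367889404297] 175.69424 mean [ 0.6176 -0.1219  0.042 ]
wrist knob 668 [0.5958 0.2082] [11.727144241333008, 42.76444625854492] 123.96452 mean [0.595  0.2091 0.0919]
wrist collar 1934 [0.59  0.095] [59.76256561279297, 84.12092590332031] 107.930305 mean [0.5908 0.0987 0.0618]
wrist top 11354 [0.5873 0.1481] [110.82499694824219, 231.17086791992188] 81.507774 mean [0.5886 0.1732 0.0541]
wrist bench 3409 [0.4875 0.1018] [74.33240509033203, 99.77714538574219] 81.815025 mean [0.494  0.1031 0.0045]
socket 0.57 [213.7, 286.3] [0.5825 0.0856 0.06  ]
knob_grip 0.57 [290.2, 208.7] [0.598  0.2097 0.083 ]
```

View pics/w1.png

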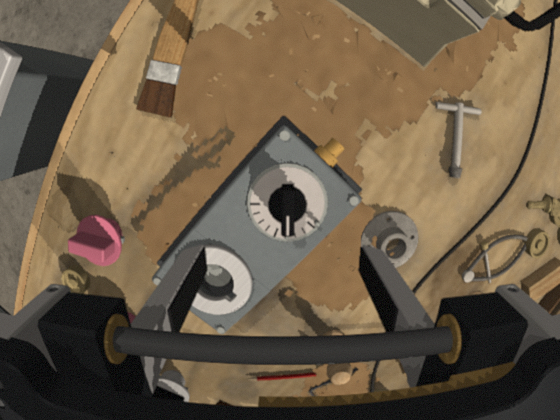

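The pointer tip (288,225) is on the tool side of the knob centre (288,205), so its heading is about -56° and the angle about 0.83 rad. I'll descend and grip the knob now.

>>> move_arm(steps=[0,0,0,0.002,0.002,-0.02,0.5,0,0,0,0.002,0.002,-0.04,0.5,0,0,0,0.002,0.002,-0.065,0.5,0,0,0,0.002,0.002,-0.09,0.5,0,0,0,0.002,0.002,-0.105,0.5,0,0,0,0.002,0.002,-0.117,0.5,0,0,0,0.002,0.002,-0.117,0.5,0,0,0,0.002,0.002,-0.117,0])

```text
time: 3.85
tool_pos: [0.5959, 0.2064, 0.0836]
ee_rot: [3.14, 0.001, 2.164]
wrist_force: [0.3, 0.4, 0.9]
width: 0.042
finger_force: 0.0
```

>>> move_arm(steps=[0,0,0,0,0,0,0,0,0,0,0,0,0,0,0,0,0,0,0,0,0,0,0,0,0,0,0,0])

```text
time: 4.25
tool_pos: [0.5964, 0.2072, 0.0832]
ee_rot: [3.138, 0.0, 2.165]
wrist_force: [0.4, 0.0, 2.5]
width: 0.0118
finger_force: 30.0
```

>>> move_arm(steps=[0,0,0.1,0,0,0,0,0,0,0.2,0,0,0,0,0,0,0.3,0,0,0,0,0,0,0.4,0,0,0,0,0,0,0.5,0,0,0,0,0,0,0.6,0,0,0,0,0,0,0.7,0,0,0,0,0,0,0.76,0,0,0,0,0,0,0.79,0,0,0,0,0,0,0.79,0,0,0,0])

```text
time: 5.25
tool_pos: [0.5966, 0.2076, 0.0832]
ee_rot: [3.139, 0.003, 2.955]
wrist_force: [2.5, 3.0, 0.1]
width: 0.0117
finger_force: 30.0
```

```bash
python3 - <<'E'
from fit import *
o=get_obs(); print(o["tool_pos"],o["ee_rot"],o["wrist_force"],o["wrist_torque"],o["joint_positions"])
E
```

```text
[0.5966 0.2076 0.0832] [3.1388 0.003  2.9551] [2.5325 2.9956 0.1242] [ 0.5693 -0.7648 -0.0011] [ 0.2445  0.3245  1.3632  0.0013  1.45   -1.14  ]
```

>>> move_arm(steps=[0,0,0.03,0,0,0,0,0,0,0.05,0,0,0,0,0,0,0.07,0,0,0,0,0,0,0.09,0,0,0,0,0,0,0.09,0,0,0,0])

```text
time: 5.75
tool_pos: [0.5966, 0.2076, 0.0832]
ee_rot: [3.139, 0.003, 3.043]
wrist_force: [3.9, 2.3, -0.8]
width: 0.0117
finger_force: 30.5
```

```bash
python3 - <<'E'
from fit import *
o=get_obs(); print(o["tool_pos"],o["ee_rot"],o["wrist_force"],o["wrist_torque"],o["width"])
E
```

```text
[0.5966 0.2076 0.0832] [3.1386 0.0032 3.0433] [ 3.9471  2.311  -0.834 ] [ 0.7298 -0.9675 -0.5375] 0.011728925997476531
```

>>> move_arm(steps=[0,0,0,0,0,0,0.4,0,0,0,0,0,0,0.5,0,0,0,0,0,0,0.5,0,0,0,0,0,0.03,0.5,0,0,0,0,0,0.06,0.7,0,0,0,0,-0.03,0.1,1,0,0,0.07,0,-0.075,0.11,1,0,0,0.14,0.005,-0.12,0.11,1,0,0,0.21,0.01,-0.165,0.11,1,0,0,0.21,0.01,-0.21,0.11,1,0,0,0.21,0.01,-0.25,0.11,1,0,0,0.21,0.01,-0.25,0.11,1])

```text
time: 6.95
tool_pos: [0.6046, -0.0487, 0.192]
ee_rot: [-3.14, -0.002, -3.035]
wrist_force: [0.6, -0.0, 0.6]
width: 0.0942
finger_force: 0.0
```

```bash
python3 - <<'E'
from fit import *
o=get_obs(); print(o["tool_pos"],o["ee_rot"])
for c in("scene","top","wrist"):
    p,d=snapshot(c); cv2.imwrite(f"pics/{c}2.png",cv2.cvtColor(p,cv2.COLOR_RGB2BGR)); np.save(c+"2.npy",d); fits(c,d)
    if c=="wrist": print([(s["uv"],round(s["score"],2)) for s in silhouettes(c,"filter_cap")])
E
```

```text
[ 0.6046 -0.0487  0.192 ] [-3.1396 -0.0019 -3.0353]
scene capbar 111 [ 0.615  -0.1408] [21.426103591918945, 52.736305236816406] 5.2194214 mean [ 0.6128 -0.1379  0.0683]
scene capfl 169 [ 0.6112 -0.1334] [50.26960372924805, 62.099239349365234] 40.545803 mean [ 0.6104 -0.1283  0.0406]
scene knob 91 [0.5959 0.2086] [12.302265167236328, 44.888641357421875] 171.25444 mean [0.5942 0.2096 0.0892]
scene collar 432 [0.5792 0.0917] [81.57876586914062, 84.78811645507812] 141.60739 mean [0.5778 0.0935 0.0607]
scene top 2054 [0.5875 0.148 ] [114.01599884033203, 231.70169067382812] 81.82945 mean [0.5815 0.1653 0.0529]
scene bench 845 [0.4901 0.1013] [78.94243621826172, 98.77227020263672] 82.98328 mean [0.4956 0.1011 0.0043]
top capbar 15 [ 0.5915 -0.1443] [4.599947452545166, 15.6317138671875] 98.33911 mean [ 0.5913 -0.1444  0.0673]
top capfl 132 [ 0.6064 -0.1549] [33.70737838745117, 64.76400756835938] 145.72903 mean [ 0.6057 -0.157   0.0391]
top knob 91 [0.5943 0.2066] [12.107956886291504, 43.44758224487305] 172.78024 mean [0.5942 0.2061 0.0886]
top collar 297 [0.5804 0.1091] [68.39071655273438, 8
[... 333 characters left out ...]
5830078125] 6.5052805 mean [ 0.6142 -0.1377  0.0696]
wrist capfl 1701 [ 0.6145 -0.1386] [61.637725830078125, 66.05001831054688] 81.17661 mean [ 0.6113 -0.1334  0.0409]
wrist knob 471 [0.5947 0.2087] [13.308841705322266, 43.63716506958008] 172.28024 mean [0.5943 0.2064 0.0888]
wrist collar 3318 [0.5779 0.092 ] [82.6781005859375, 84.52835845947266] 20.213713 mean [0.5766 0.0896 0.0606]
wrist top 10525 [0.5863 0.1494] [110.71392059326172, 230.36607360839844] 81.77311 mean [0.5815 0.1344 0.053 ]
wrist bench 3748 [0.4857 0.1019] [70.51870727539062, 99.55082702636719] 82.885056 mean [0.4907 0.0988 0.0032]
[([191.0, 200.5], 0.83), ([257.2, 104.3], 0.71), ([17.2, 20.7], 0.64), ([382.9, 46.8], 0.59)]
```

View pics/wrist2.png

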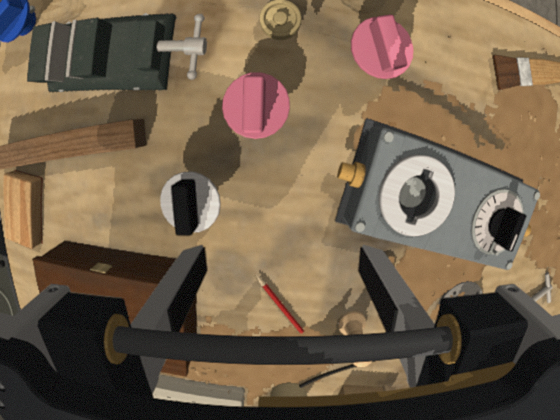

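The knob bar is now at about 172°, parallel to the housing's x (171.8°), so the knob is at zero. Next is the cap.

>>> move_arm(steps=[0,0,0.007,0.004,-0.04,0,1,0,0,0.007,0.009,-0.075,-0.02,1,0,0,0.007,0.0095,-0.095,-0.04,1,0,0,0.007,0.0095,-0.095,-0.06,1,0,0,0.007,0.0095,-0.095,-0.06,1,0,0,0.007,0.0095,-0.095,-0.06,1])

```text
time: 7.75
tool_pos: [0.6149, -0.1369, 0.1325]
ee_rot: [3.141, -0.001, -3.019]
wrist_force: [0.3, -0.1, 0.4]
width: 0.0938
finger_force: 0.0
```

>>> move_arm(steps=[0,0,-0.01,0,-0.003,-0.02,1,0,0,-0.01,0,-0.003,-0.045,1,0,0,-0.01,0,-0.003,-0.065,1,0,0,-0.01,0,-0.003,-0.073,1,0,0,-0.01,0,-0.003,-0.073,0.6,0,0,-0.01,0,-0.003,-0.073,0.4,0,0,-0.01,0,-0.003,-0.073,0.3,0,0,-0.01,0,-0.003,-0.073,0,0,0,-0.01,0,-0.003,-0.073,0,0,0,-0.01,0,-0.003,-0.073,0,0,0,-0.01,0,-0.003,-0.073,0])

```text
time: 8.85
tool_pos: [0.6148, -0.1415, 0.0596]
ee_rot: [3.142, 0.0, -3.031]
wrist_force: [-0.9, 0.4, -0.2]
width: 0.0416
finger_force: 0.0
```

>>> move_arm(steps=[0,0,0,0,0,0,0,0,0,0,0,0,0,0,0,0,0,0,0,0,0,0,0,0,0,0,0,0,0,0,0,0,0,0,0])

```text
time: 9.35
tool_pos: [0.6148, -0.1414, 0.0594]
ee_rot: [3.141, -0.0, -3.031]
wrist_force: [-0.2, 1.2, -0.3]
width: 0.0179
finger_force: 30.0
```

>>> move_arm(steps=[0,0,0,0,0,0.02,0,0,0,0,0,0,0.05,0,0,0,0,0,0,0.08,0,0,0,-0.08,-0.008,0.04,0.105,0,0,0,-0.16,-0.016,0.08,0.105,0,0,0,-0.26,-0.024,0.12,0.105,0,0,0,-0.26,-0.032,0.16,0.105,0,0,0,-0.26,-0.036,0.19,0.105,0,0,0,-0.26,-0.036,0.22,0.105,0,0,0,-0.26,-0.036,0.232,0.105,0,0,0,-0.26,-0.036,0.232,0.105,0,0,0,-0.26,-0.036,0.232,0.105,0])

```text
time: 10.55
tool_pos: [0.5788, 0.0896, 0.164]
ee_rot: [-3.14, -0.001, 2.991]
wrist_force: [0.5, -0.4, -3.0]
width: 0.0179
finger_force: 30.0
```

```bash
python3 - <<'E'
from fit import *
import fit
o=get_obs(); print(o["tool_pos"],o["ee_rot"],o["wrist_force"],o["width"],o["joint_positions"])
for c in("scene","top","wrist"):
    p,d=snapshot(c); cv2.imwrite(f"pics/{c}3.png",cv2.cvtColor(p,cv2.COLOR_RGB2BGR)); np.save(c+"3.npy",d)
    P=cloud(c,d)
    for s in silhouettes(c,"filter_cap"):
        Q=P[s["pixels"]&(d>0)]
        if len(Q)>20: print(c,s["uv"],round(s["score"],2),np.median(Q,0),Q.min(0),Q.max(0))
E
```

```text
[0.5788 0.0896 0.164 ] [-3.1403 -0.0006  2.9915] [ 0.4732 -0.3678 -3.045 ] 0.017859783928560934 [ 0.0574  0.1837  1.3724 -0.0011  1.5863 -1.3633]
scene [238.9, 214.5] 0.86 [0.5652 0.0994 0.1459] [0.5481 0.0617 0.1161] [0.6077 0.122  0.1779]
scene [303.4, 228.1] 0.74 [ 0.5054 -0.0722  0.0433] [ 0.4784 -0.1467 -0.0026] [ 0.5876 -0.0476  0.0743]
scene [294.8, 264.7] 0.69 [0.4275 0.0452 0.0428] [ 0.4023 -0.0258 -0.0031] [0.4989 0.0711 0.0747]
top [289.6, 244.5] 0.89 [ 0.5106 -0.081   0.0407] [ 0.4802 -0.1123  0.033 ] [ 0.54   -0.0522  0.0752]
top [417.6, 291.6] 0.71 [ 0.3971 -0.4151  0.0408] [ 0.357  -0.4593 -0.0075] [ 0.4278 -0.3857  0.0755]
top [242.4, 273.1] 0.69 [0.4326 0.033  0.0407] [ 0.3999  0.0035 -0.0054] [0.4644 0.0666 0.0755]
wrist [199.8, 67.2] 0.96 [0.4366 0.0427 0.0415] [0.4021 0.0052 0.0358] [0.4667 0.0709 0.0733]
wrist [281.9, 246.3] 0.9 [0.5672 0.0908 0.1531] [ 0.5473  0.0411 -0.0005] [0.7284 0.1287 0.1776]
wrist [106.6, 168.8] 0.57 [ 0.51   -0.0709  0.0459] [ 0.4755 -0.1421 -0.0017] [ 0.5493 -0.0462  0.073 ]
```

```bash
python3 - <<'E'
from fit import *
from scipy.optimize import least_squares
from scipy.spatial import ConvexHull
for c in("scene","top","wrist"):
    d=np.load(c+"3.npy")
    P=cloud(c,d)
    if c=="wrist":
        m,R,t=cam(c)
    Q=near(P,(.578,.091),.045,.138,.150)
    if len(Q)<20: print(c,len(Q)); continue
    H=Q[ConvexHull(Q[:,:2]).vertices]
    f=least_squares(lambda p:np.hypot(H[:,0]-p[0],H[:,1]-p[1])-.033,(.578,.091),loss="soft_l1",f_scale=.001)
    print(c,len(Q),len(H),f.x,"rms",np.sqrt(np.mean((np.hypot(H[:,0]-f.x[0],H[:,1]-f.x[1])-.033)**2)),Q[:,:2].min(0),Q[:,:2].max(0),np.median(Q[:,2]))
    Q=near(P,(.578,.091),.04,.155,.185); 
    if len(Q)>20: print("bar",rect(Q),Q.mean(0))
a=cv2.imread("pics/scene3.png")[150:300,180:300]; b=cv2.imread("pics/wrist3.png")[120:320,190:390]
cv2.imwrite("pics/m3.png",np.hstack([cv2.resize(a,(320,400),interpolation=2),cv2.resize(b,(400,400),interpolation=2)]))
E
```

```text
scene 223 17 [0.5806 0.09  ] rms 0.0005629837526487225 [0.5481 0.0569] [0.614  0.1224] 0.14519974328488838
bar (array([0.5746, 0.0927]), [36.754520416259766, 42.665260314941406], np.float32(18.809988)) [0.5702 0.0943 0.1717]
top 0
wrist 3010 36 [0.5799 0.0896] rms 0.0004800428152164839 [0.5473 0.0572] [0.6111 0.1224] 0.14574347543824187
bar (array([0.5779, 0.0864]), [39.608360290527344, 53.242034912109375], np.float32(150.93834)) [0.5734 0.0906 0.1738]
```

View pics/m3.png

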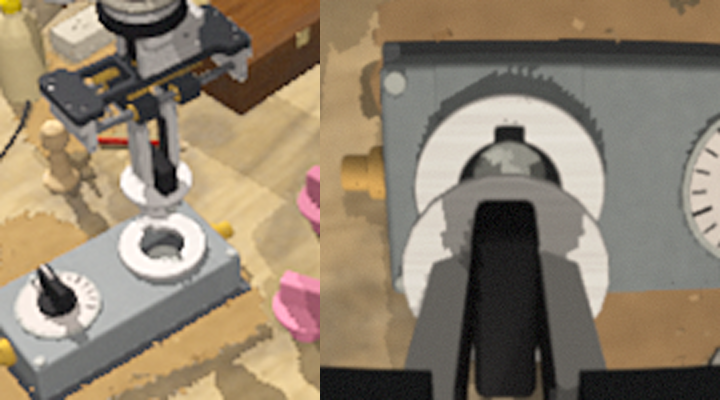

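Compared in the same cameras, the cap's axis is about (+2, -2) mm off the collar's; the cap is upright and its lugs line up with the notches. I'll correct this and descend.

>>> move_arm(steps=[0,0,0.005,-0.002,0.0015,0,0,0,0,0.005,-0.002,0.0015,-0.02,0,0,0,0.005,-0.002,0.0015,-0.04,0,0,0,0.005,-0.002,0.0015,-0.05,0,0,0,0.005,-0.002,0.0015,-0.055,0,0,0,0.005,-0.002,0.0015,-0.06,0,0,0,0.005,-0.002,0.0015,-0.064,0,0,0,0.005,-0.002,0.0015,-0.064,0])

```text
time: 11.65
tool_pos: [0.5769, 0.092, 0.1005]
ee_rot: [3.141, 0.0, 2.997]
wrist_force: [-0.4, 0.2, -2.3]
width: 0.0177
finger_force: 30.0
```

>>> move_arm(steps=[0,0,0,0,0,-0.004,0,0,0,0,0,0,-0.008,0,0,0,0,0,0,-0.012,0,0,0,0,0,0,-0.015,0,0,0,0,0,0,-0.015,0,0,0,0,0,0,-0.015,0])

```text
time: 12.25
tool_pos: [0.5778, 0.0921, 0.0878]
ee_rot: [3.141, 0.003, 2.997]
wrist_force: [-1.6, -0.1, 6.4]
width: 0.0175
finger_force: 30.0
```

>>> move_arm(steps=[0,0,0,0,0,-0.002,0,0,0,0,0,0,-0.004,0,0,0,0,0,0,-0.005,0,0,0,0,0,0,-0.005,0,0,0,0,0,0,-0.005,0])

```text
time: 12.75
tool_pos: [0.578, 0.0922, 0.0853]
ee_rot: [3.141, 0.004, 2.997]
wrist_force: [-5.0, 0.8, 15.0]
width: 0.0177
finger_force: 30.0
```

>>> move_arm(steps=[0,0,-0.1,-0.001,0,0,0,0,0,-0.22,-0.001,0,0,0,0,0,-0.34,-0.001,0,0,0,0,0,-0.46,-0.001,0.0005,0,0,0,0,-0.58,-0.0005,0.0005,0,0,0,0,-0.7,-0.0005,0.001,0,0,0,0,-0.7,-0.0005,0.001,0,0])

```text
time: 13.45
tool_pos: [0.5794, 0.0916, 0.0855]
ee_rot: [3.137, 0.008, 2.294]
wrist_force: [-0.6, -3.0, 12.9]
width: 0.0178
finger_force: 30.0
```

```bash
cat > o.py <<'E'
from fit import *
o=get_obs(); print(o["time"],o["tool_pos"],o["ee_rot"],o["wrist_force"],o["wrist_torque"],o["width"])
E
python3 o.py
```

```text
13.45 [0.5794 0.0916 0.0855] [3.1365 0.008  2.2944] [-0.5956 -2.9667 12.8697] [-0.7529  0.2163 -0.0318] 0.01784971383834152
```

>>> move_arm(steps=[0,0,-0.12,0,0,-0.001,0,0,0,-0.24,0,0,-0.001,0,0,0,-0.36,0.0005,0,-0.001,0,0,0,-0.48,0.0005,-0.0005,-0.001,0,0,0,-0.6,0.0005,-0.0005,-0.001,0,0,0,-0.7,0.0005,-0.0005,-0.001,0,0,0,-0.77,0.0005,-0.0005,-0.001,0,0,0,-0.81,0.0005,-0.0005,-0.001,0,0,0,-0.83,0.0005,-0.0005,-0.001,0,0,0,-0.83,0.0005,-0.0005,-0.001,0])

```text
time: 14.45
tool_pos: [0.5789, 0.0913, 0.0853]
ee_rot: [3.134, 0.002, 1.468]
wrist_force: [-5.0, -3.2, 16.8]
width: 0.0179
finger_force: 30.5
```

```bash
python3 o.py
```

```text
14.45 [0.5789 0.0913 0.0853] [3.1344 0.0018 1.468 ] [-4.9602 -3.2189 16.8084] [-0.6311  1.0436  0.6096] 0.017921557054303875
```

>>> move_arm(steps=[0,0,0,0,0,-0.001,0,0,0,0,0,0,-0.002,0,0,0,0,0,0,-0.002,0,0,0,0,0,0,-0.002,0])

```text
time: 14.85
tool_pos: [0.579, 0.0914, 0.0853]
ee_rot: [3.134, 0.002, 1.468]
wrist_force: [-7.2, -3.3, 24.1]
width: 0.0185
finger_force: 30.4
```

```bash
python3 o.py; python3 - <<'E'
from fit import *
c={}
for n in("scene","wrist"):
    p,d=snapshot(n); c[n]=cv2.cvtColor(p,cv2.COLOR_RGB2BGR); P=cloud(n,d)
    Q=near(P,(.578,.091),.031,.062,.072);K=near(P,(.578,.091),.043,.054,.0635); print(n,len(Q),np.median(Q[:,2]),len(K),np.median(K[:,2]))
    K=near(P,(.594,.205),.035,.082,.1)
    if len(K)>8: print("knob",rect(K))
cv2.imwrite("pics/m4.png",np.hstack([cv2.resize(c["scene"][170:300,150:310],(480,390),interpolation=2),cv2.resize(c["wrist"][140:320,200:340],(303,390),interpolation=2)]))
E
```

```text
14.85 [0.579  0.0914 0.0853] [3.1335 0.0016 1.4681] [-7.1972 -3.2837 24.139 ] [-0.6404  1.6411  0.437 ] 0.018484291636434953
scene 162 0.06688397987670797 238 0.060133502575180915
knob (array([0.5965, 0.2084]), [12.229423522949219, 44.36040115356445], np.float32(172.64777))
wrist 2495 0.06675170602890053 3909 0.06062587017512437
knob (array([0.5953, 0.2082]), [12.881534576416016, 44.07994079589844], np.float32(171.98694))
```

View pics/m4.png

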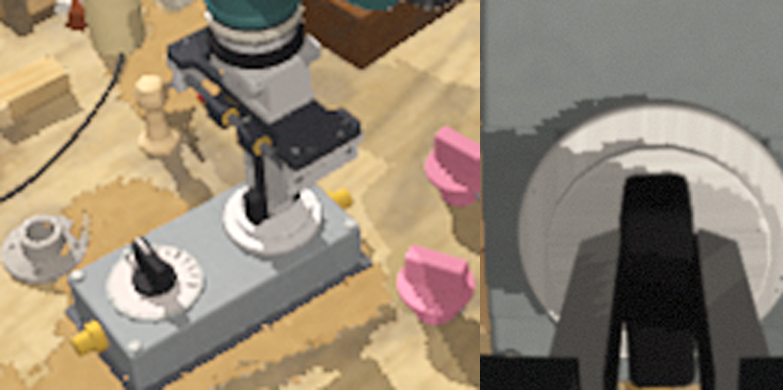

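The flange top is 6.0–6.7 mm above the collar, which matches its 6 mm thickness, so it is flush. The bar is turned along the housing and the stop torque is felt. The knob is at zero.

```bash
python3 -c "
from bench import *
print(close_job())"
```

```text
the job is handed in; nothing more can be done
None
```

The job is handed in: the knob is at its zero stop, and the cap is turned clockwise to its stop, pressed flush on the collar and still gripped. It took about 15 s of the 61 s, and no verdict came back.

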